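# Sort the joiner's bench into its trays

## Task

Clear the mixed handful off the bench: put both wood offcuts in the brown wooden tray, the red hole saw and the steel Forstner bit in the blue tray, and the black star knob in the grey tray. Set each one flat on the floor of its tray, the same way up as it is now and not on top of another, let go of everything, and leave the block plane and the tape measure where they are.

Things in the scene. Friction and masses are not known exactly. Their poses are not given: they have to be found in the camera images.
- wood_tray: Shallow open brown wooden tray, for wood offcuts; outside 120 mm along its x, 190 mm along its y, rim 22 mm above the bench, walls and floor 5 mm thick (clear inside 110 x 180 mm). Fixed to the bench. Origin: centre of its underside, on the bench; z up
- blue_tray: Shallow open blue plastic tray, for cutters; outside 120 mm along its x, 190 mm along its y, rim 22 mm above the bench, walls and floor 5 mm thick (clear inside 110 x 180 mm). Fixed to the bench. Origin: centre of its underside, on the bench; z up
- grey_tray: Shallow open grey painted metal tray, for machine parts; outside 120 mm along its x, 190 mm along its y, rim 22 mm above the bench, walls and floor 5 mm thick (clear inside 110 x 180 mm). Fixed to the bench. Origin: centre of its underside, on the bench; z up
- maple_offcut: Loose cream-white maple offcut, a block 70 mm along its x, 40 mm along its y, 30 mm tall, about 60 g. Origin: centre of its underside; z up, as it starts
- walnut_offcut: Loose dark brown walnut offcut, a block 60 mm along its x, 40 mm along its y, 30 mm tall, about 50 g. Origin: centre of its underside; z up, as it starts
- hole_saw: Loose hole saw, about 160 g, standing teeth down: red round cup 48 mm in diameter and 36 mm tall, a dark collar 20 mm in diameter from 36 to 40 mm, then an upright round steel shank 11 mm in diameter from 40 to 70 mm above its underside. Origin: centre of its underside; z up, as it starts
- forstner_bit: Loose bare-steel Forstner drill bit, about 120 g, standing on its head: flat round head 40 mm in diameter and 14 mm tall, then an upright round shank 10 mm in diameter from 14 to 65 mm above its underside. Origin: centre of its underside; z up, as it starts
- star_knob: Loose black plastic star knob (machine clamping knob), about 60 g, lying star side down: six-lobed star 50 mm across and 16 mm tall, then an upright round hub 22 mm in diameter from 16 to 38 mm, with a small brass insert on its top to 40 mm. Origin: centre of its underside; z up, as it starts
- block_plane: Bystander, not to be disturbed: block plane with dark sole, wood wedge and brass front knob, 150 mm along its x, 50 mm along its y, under 55 mm tall, 0.8 kg, loose. Origin: centre of its underside
- tape_measure: Bystander, not to be disturbed: yellow tape measure lying flat, 66 x 66 mm, 35 mm tall, 0.3 kg, loose. Origin: centre of its underside

How it is judged:
By the outcome, as a careful person would: the job done as asked, in the order asked, and still so for the second after the job is handed in, with the robot touching nothing.
It also fails if it takes over 125 s, if anything falls off the work surface, if the arm or the gripper's body presses on something with over 40 N, if the wrist force passes 120 N, or if a joint passes its speed limit or range.

## Robot

A 6-joint arm with a two-finger parallel gripper is mounted at the origin on the work surface. World frame = base frame: x ahead of the robot, y to its left, z up, the work surface at z = 0. Lengths are in m, angles in rad, forces in N, time in s.
With the tool pointing down it reaches from about 0.25 to 0.725 m from the base axis. Payload 4 kg.
Tool frame: the origin (TCP) lies midway between the tips of the shut fingers; the grasp point (between the pads) lies bot.pinch_z behind it (bot.pinch_z is the distance from the TCP to the grasp point, in m); z points along the fingers, y is the line along which they close (so a half turn about z gives the same grasp; the last joint's range is limited). The gripper opens to 85 mm and grips with 20 to 120 N. Pads are 22 mm wide; open, the fingers measure 114 mm over their backs; the gripper's body (76 mm by 85 mm) begins 54 mm behind the grasp point. The pads swing forward as they close: fully open they stand 13 mm farther back than shut.
Start: joints at [-1.26, 0.241, 0.005, 1.335, 0, 1.571], TCP at [0.153, -0.476, 0.231] pointing down, gripper open.
Joint ranges: [-2.72, 2.72], [-1.05, 1.87], [-1.09, 1.28], [-1.99, 2.15], [-1.42, 1.44], [-3.14, 3.14]. Speed limits (rad/s): [2.79, 2.79, 3.14, 3.14, 3.14, 3.14].

## Interface

Orientations are given as a unit quaternion [x, y, z, w].
In Python, from workcell import bot, cam gives the robot as it stands (bot), with the cameras (cam).
- The arm moves only by the shell command python3 jog.py 'ROWS'. ROWS is a JSON list of rows, 1 to 10 of them, each of 7 numbers: a rotation vector rx, ry, rz in rad, then dx, dy, dz in m, then the finger opening in m; each row is the pose to reach, as a shift and turn from the pose commanded when the command began, along the tool's axes at that moment; what a row does not reach only later rows make up. A row lasts 1/8 s, in which the tool goes at most 0.0625 m and 0.188 rad, less where a joint would pass 70% of its speed; a pose out of reach is approached as far as the arm can. The fingers move at their own pace and stop on an object; the grip force is fixed at half the most. Time passes only in rows, so rows that do not move let the fingers close. It prints the time, the measured TCP pose, the force, the opening and the grip force at its end.
- bot.get_obs(): the state, without advancing time (a new reading comes with each control period).
- cam.camera(name): name is "side" or "top"; returns the picture (420x560x3 uint8, red, green, blue); there is no depth.
- cam.calibration(name): a dict with "mtx" (3x3 intrinsics, pixels), "R" (3x3) and "t" (3): a world point X has camera coordinates R X + t. Camera axes: x right, y down, z forward; pixel columns grow to the right and rows downward; lengths in m; the calibration is good to about 2 mm. A picture is of the moment at which its call begins. calibration takes no time and is no camera call.
- bot.job_done(): hands the job in; it is judged then, once.
The state is a dict: "clock": time; "joint_pos": joint angles; "joint_vel": joint speeds; "tau": joint torques, N m; "eef_pos": TCP position; "tool_rot": TCP orientation; "ft_force": force on the tool from outside, world axes, zero at the start; "ft_torque": the same for the moment, N m; "grip_width": finger opening in m; "grasp_force": force on a finger pad.
Only numpy, scipy, OpenCV 4.12 (cv2) and the standard library are available. Lean on these libraries where they do the work, as an engineer would, in place of code of your own. Each camera call takes 0.05 s, during which the arm holds its last target. There are 200 camera calls.

## Working session

There is one attempt and no reset: what is moved stays moved. The work goes in short steps, Python scripts to look and compute and a shell command to move; the robot and the scene stay as the last step left them, time stands still between calls to the robot, and variables do not carry over. Pictures are saved under pics/ and viewed, at most 14 in all, crops included, and the job is handed in when it is done.

```bash
ls; mkdir -p pics
python3 - <<'E'
from workcell import bot, cam
import cv2
for n in("top","side"):
    cv2.imwrite(f"pics/{n}0.png",cam.camera(n)[:,:,::-1]); print(cam.calibration(n))
print(bot.pinch_z,bot.get_obs())
E
```

```text
jog.py
pics
workcell.py
{'mtx': array([[502.39380809,   0.        , 289.03833257],
       [  0.        , 502.39380809, 214.55778616],
       [  0.        ,   0.        ,   1.        ]]), 'R': array([[ 0.01274206, -0.99971951,  0.01996368],
       [-0.99366885, -0.01488868, -0.11135771],
       [ 0.11162371, -0.01841836, -0.99357985]]), 't': array([-0.01446099,  0.55774855,  1.01177244])}
{'mtx': array([[512.6279372 ,   0.        , 277.88486954],
       [  0.        , 512.6279372 , 210.72832937],
       [  0.        ,   0.        ,   1.        ]]), 'R': array([[-0.84317238, -0.53758712, -0.00777269],
       [-0.35202611,  0.56294307, -0.74777852],
       [ 0.40637169, -0.62777001, -0.66390275]]), 't': array([0.43953962, 0.23100077, 0.80323417])}
0.0187 {'clock': 0.1, 'joint_pos': array([-1.26002337e+00,  2.41348105e-01,  3.84797151e-03,  1.33519161e+00,
       -4.94308746e-05,  1.57077386e+00]), 'joint_vel': array([-0.00020438, -0.00144395,  0.00319602, -0.00143026,  0.00106561,
        0.00097187]), 'tau': array([ 2.05032375e-04, -3.73138154e+01,  2.53009272e+01,  1.08151601e-02,
        1.29366013e-04,  1.94229426e-05]), 'eef_pos': array([ 0.15270941, -0.47551271,  0.23049256]), 'tool_rot': array([ 9.87949606e-01,  1.54772984e-01, -1.71076083e-04, -9.32465352e-04]), 'ft_force': array([-0.0489662 , -1.18444501, -0.1050301 ]), 'ft_torque': array([ 0.03035424, -0.00172043,  0.02669641]), 'grasp_force': 0.0, 'grip_width': 0.08551368947284343}
```

View pics/top0.png

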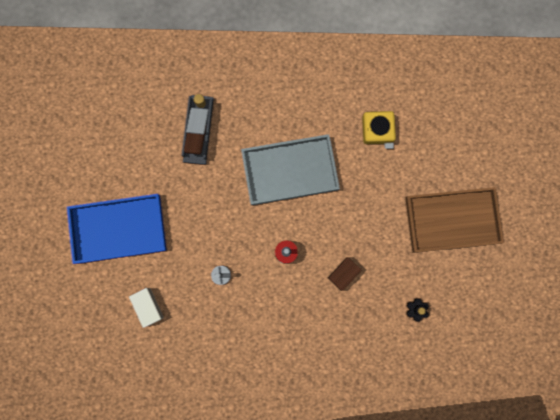

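View pics/side0.png

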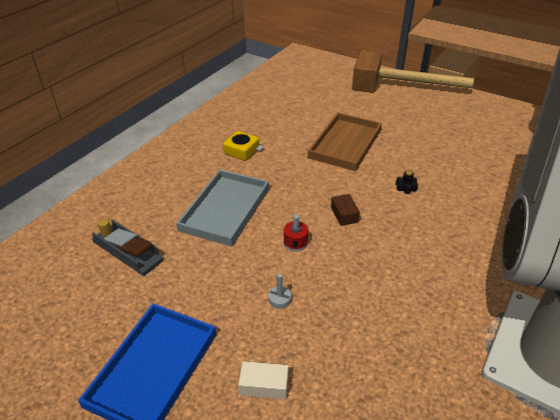

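The top view shows blue tray (117,229), grey tray (291,170), wood tray (453,221), maple (146,307), Forstner bit (221,275), hole saw (288,251), walnut (346,274) and knob (418,310). The plane is at (198,128) and the tape at (379,127). Everything is well separated. The side view agrees with this. Next I'll zoom in on the details.

Run:
```python
import cv2,numpy as np
t=cv2.imread("pics/top0.png");s=cv2.imread("pics/side0.png")
def c(im,u,v,r=20):return cv2.resize(im[v-r:v+r,u-r:u+r],(200,200),interpolation=cv2.INTER_NEAREST)
T=[(146,307),(221,275),(288,251),(346,274)];
a=np.hstack([c(t,*p) for p in T])
b=np.hstack([c(t,418,310),c(s,264,380,26),c(s,280,288),c(s,296,231)])
d=np.hstack([c(s,345,209),c(s,407,182),cv2.resize(t[180:260,395:515],(400,200))])
cv2.imwrite("pics/z.png",np.vstack([a,b,d]))
```

```text
(no output)
```

View pics/z.png

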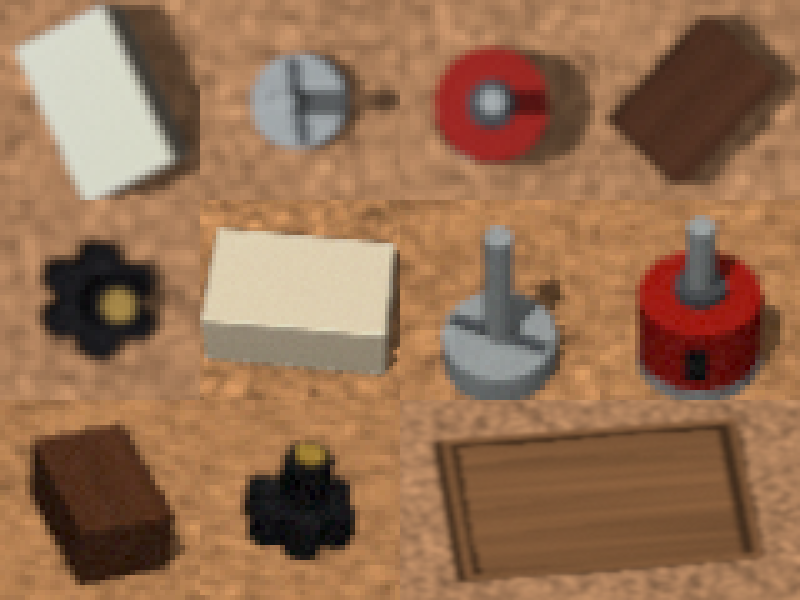

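Crops (scale 5) give clean block top corners, the saw shank top at about (286,251) in the top view and (296,216) in the side view, and the brass insert at (421.6,311) and (409,173). I'll compute positions from these.

```bash
cat > h.py <<'E'
from workcell import bot, cam
import numpy as np
C={n:cam.calibration(n) for n in("top","side")}
def ray(n,p):
    c=C[n];R=c["R"];d=R.T@np.linalg.solve(c["mtx"],[p[0],p[1],1]);return -R.T@c["t"],d/np.linalg.norm(d)
def plane(n,p,z):
    o,d=ray(n,p);return (o+d*(z-o[2])/d[2])[:2]
def tri(p,q):
    A=np.zeros((3,3));b=np.zeros(3)
    for n,x in(("top",p),("side",q)):
        o,d=ray(n,x);M=np.eye(3)-np.outer(d,d);A+=M;b+=M@o
    return np.linalg.solve(A,b)
E
python3 - <<'E'
from h import *
np.set_printoptions(precision=4,suppress=True)
def rect(n,P,o,s,z,name):
    w=np.array([plane(n,(o[0]+a/s,o[1]+b/s),z) for a,b in P]);e=np.roll(w,-1,0)-w
    L=np.linalg.norm(e,axis=1);k=0 if L[0]>L[1] else 1; d=e[k]-e[k+2]
    print(name,n,w.mean(0),"long-axis deg",np.degrees(np.arctan2(d[1],d[0])),L)
rect("top",[(15,48),(108,5),(177,160),(88,198)],(126,287),5,.03,"maple")
rect("side",[(18,30),(193,43),(188,134),(3,120)],(238,354),200/52,.03,"maple")
rect("top",[(100,18),(178,72),(80,182),(10,115)],(326,254),5,.03,"walnut")
rect("side",[(35,38),(125,28),(172,117),(78,130)],(325,189),5,.03,"walnut")
print("saw",plane("top",(286.4,252),.036),plane("top",(286.2,251.2),.07),plane("side",(296.2,216),.07),tri((286.2,251.2),(296.2,216)))
print("for",plane("top",(221,275),.014),plane("side",(279.6,275),.065))
print("knob",plane("top",(418,310),.016),plane("top",(421.6,311),.04),plane("side",(409,173),.04))
rect("top",[(406,196.5),(494.5,189.5),(501.5,243),(412,252)],(0,0),1,.022,"wood")
import cv2
im=cv2.imread("pics/top0.png");h=cv2.cvtColor(im,cv2.COLOR_BGR2HSV)
for nm,m in(("blue",cv2.inRange(h,(100,120,40),(130,255,255))),("grey",cv2.inRange(h,(60,10,50),(115,90,220)))):
    m=cv2.morphologyEx(m,cv2.MORPH_CLOSE,np.ones((5,5)))
    c=max(cv2.findContours(m,0,2)[0],key=cv2.contourArea);print(nm,cv2.minAreaRect(c))
    P=cv2.approxPolyDP(c,10,True)[:,0]
    print(P.tolist())
    if len(P)==4:rect("top",P,(0,0),1,.022,nm)
for n in("block","tape"):pass
print(plane("top",(379,127),.035),plane("top",(198,128),.03))
E
```

```text
maple top [0.3643 0.2818] long-axis deg -152.66058283418857 [0.0408 0.0688 0.0384 0.0675]
maple side [0.3634 0.2849] long-axis deg -152.4742490415953 [0.0684 0.0382 0.0696 0.0384]
walnut top [ 0.4382 -0.1222] long-axis deg 137.83247096617742 [0.0389 0.0607 0.0394 0.0547]
walnut side [ 0.4359 -0.1204] long-axis deg 135.28209323472058 [0.0381 0.0568 0.0387 0.058 ]
saw [ 0.4801 -0.0022] [ 0.4804 -0.0013] [0.4801 0.0003] [ 0.4807 -0.0012  0.0686]
for [0.4314 0.1327] [0.4312 0.1351]
knob [ 0.3645 -0.277 ] [ 0.3644 -0.2777] [ 0.3629 -0.2735]
wood top [ 0.5524 -0.3537] long-axis deg -84.05200905497021 [0.1899 0.114  0.1903 0.1174]
blue ((115.93963623046875, 228.56988525390625), (57.61078643798828, 94.37328338623047), 82.01067352294922)
[[159, 196], [68, 207], [73, 262], [164, 250]]
blue top [0.5243 0.3514] long-axis deg 98.12923304767148 [0.1892 0.115  0.1871 0.1136]
grey ((290.0697021484375, 169.4009246826172), (55.64305114746094, 88.41204833984375), 80.13418579101562)
[[328, 137], [242, 150], [251, 202], [337, 189]]
grey top [ 0.6553 -0.0069] long-axis deg 99.69250772034823 [0.1853 0.113  0.1832 0.1137]
[ 0.7469 -0.1948] [0.7391 0.1879]
```

```bash
cat > g.py <<'E'
# python3 g.py x y z yaw_deg : shift/turn in current tool axes (yaw = world angle of the closing line)
import sys,numpy as np
from workcell import bot, cam
from scipy.spatial.transform import Rotation as R
x,y,z,a=map(float,sys.argv[1:5]);o=bot.get_obs();r=R.from_quat(o["tool_rot"]);a=np.radians(a)
ty=np.array([np.cos(a),np.sin(a),0]);tz=np.array([0,0,-1.]);T=R.from_matrix(np.c_[np.cross(ty,tz),ty,tz])
d=r.inv().apply(np.array([x,y,z])-o["eef_pos"]);v=(r.inv()*T).as_rotvec()
print("rot",v.round(3),"shift",d.round(4),"rows",max(np.linalg.norm(d)/.0625,np.linalg.norm(v)/.188).round(1),"t",o["clock"],"j6",o["joint_pos"][5].round(2))
E
python3 g.py .42 -.05 .16 30
python3 jog.py '[[0,0,-1.78,0.385,-0.323,0.07,0.085],[0,0,-1.78,0.385,-0.323,0.07,0.085],[0,0,-1.78,0.385,-0.323,0.07,0.085],[0,0,-1.78,0.385,-0.323,0.07,0.085],[0,0,-1.78,0.385,-0.323,0.07,0.085],[0,0,-1.78,0.385,-0.323,0.07,0.085],[0,0,-1.78,0.385,-0.323,0.07,0.085],[0,0,-1.78,0.385,-0.323,0.07,0.085],[0,0,-1.78,0.385,-0.323,0.07,0.085],[0,0,-1.78,0.385,-0.323,0.07,0.085]]'; python3 g.py .364 .283 .1 117.4
```

```text
clock: 1.35
eef_pos: [0.4207, -0.0492, 0.1606]
tool_rot: [0.498, 0.867, -0.0, -0.001]
ft_force: [0.1, 0.0, -0.4]
grip_width: 0.0851
grasp_force: 0.0
rot [-0.    -0.002 -1.522] shift [0.3156 0.1182 0.0607] rows 8.1 t 1.35 j6 0.93
```

```bash
python3 jog.py '[[0,0,-1.522,0.3156,0.1182,0.06,0.085],[0,0,-1.522,0.3156,0.1182,0.06,0.085],[0,0,-1.522,0.3156,0.1182,0.06,0.085],[0,0,-1.522,0.3156,0.1182,0.06,0.085],[0,0,-1.522,0.3156,0.1182,0.06,0.085],[0,0,-1.522,0.3156,0.1182,0.06,0.085],[0,0,-1.522,0.3156,0.1182,0.06,0.085],[0,0,-1.522,0.3156,0.1182,0.06,0.085],[0,0,-1.522,0.3156,0.1182,0.06,0.085],[0,0,-1.522,0.3156,0.1182,0.06,0.085]]'; python3 g.py .364 .283 .004 117.4
```

```text
clock: 2.6
eef_pos: [0.3663, 0.2816, 0.1011]
tool_rot: [-0.232, 0.973, -0.0, -0.0]
ft_force: [-0.2, -0.1, 0.1]
grip_width: 0.085
grasp_force: 0.0
rot [-0.   -0.   -0.01] shift [0.0014 0.0023 0.0971] rows 1.6 t 2.6 j6 0.19
```

Descend, close and lift.

```bash
python3 jog.py '[[0,0,-0.01,0.001,0.002,0.05,0.085],[0,0,-0.01,0.001,0.002,0.097,0.085],[0,0,-0.01,0.001,0.002,0.097,0.085],[0,0,-0.01,0.001,0.002,0.097,0.03],[0,0,-0.01,0.001,0.002,0.097,0.03],[0,0,-0.01,0.001,0.002,0.097,0.03],[0,0,-0.01,0.001,0.002,0.097,0.03],[0,0,-0.01,0.001,0.002,0.097,0.03]]'; python3 g.py .45 0 .12 60
```

```text
clock: 3.6
eef_pos: [0.3663, 0.2844, 0.0064]
tool_rot: [-0.238, 0.971, 0.001, 0.002]
ft_force: [-0.0, 0.1, 6.9]
grip_width: 0.0389
grasp_force: 61.8
rot [0.003 0.004 1.004] shift [ 0.0568 -0.2908 -0.1141] rows 5.3 t 3.6 j6 0.18
```

```bash
python3 jog.py '[[0,0,0,0,0,-0.06,0.03],[0,0,0,0,0,-0.114,0.03],[0,0,1,0.057,-0.29,-0.114,0.03],[0,0,1,0.057,-0.29,-0.114,0.03],[0,0,1,0.057,-0.29,-0.114,0.03],[0,0,1,0.057,-0.29,-0.114,0.03],[0,0,1,0.057,-0.29,-0.114,0.03],[0,0,1,0.057,-0.29,-0.114,0.03],[0,0,1,0.057,-0.29,-0.114,0.03]]'; python3 g.py .548 -.309 .08 6
```

```text
clock: 4.72
eef_pos: [0.4485, -0.001, 0.1189]
tool_rot: [0.257, 0.966, 0.0, 0.0]
ft_force: [-0.3, -0.1, -0.2]
grip_width: 0.0386
grasp_force: 60.8
rot [0.001 0.    0.946] shift [-0.2393 -0.218   0.039 ] rows 5.2 t 4.725 j6 0.52
```

```bash
python3 jog.py '[[0,0,0.946,-0.2393,-0.218,0.02,0.03],[0,0,0.946,-0.2393,-0.218,0.02,0.03],[0,0,0.946,-0.2393,-0.218,0.02,0.03],[0,0,0.946,-0.2393,-0.218,0.02,0.03],[0,0,0.946,-0.2393,-0.218,0.02,0.03],[0,0,0.946,-0.2393,-0.218,0.04,0.03],[0,0,0.946,-0.2393,-0.218,0.04,0.03],[0,0,0.946,-0.2393,-0.218,0.04,0.03]]'; python3 g.py .548 -.309 .0125 6
python3 - <<'E'
from workcell import bot, cam
import cv2
cv2.imwrite("pics/t1.png",cv2.resize(cam.camera("top")[150:300,350:550,::-1],None,fx=3,fy=3))
E
```

```text
clock: 5.72
eef_pos: [0.5477, -0.3062, 0.0783]
tool_rot: [0.668, 0.745, -0.0, -0.001]
ft_force: [-0.0, -0.2, 0.1]
grip_width: 0.0387
grasp_force: 60.9
rot [-0.001 -0.001  0.004] shift [-0.0029  0.0001  0.0658] rows 1.1 t 5.725 j6 0.95
```

View pics/t1.png

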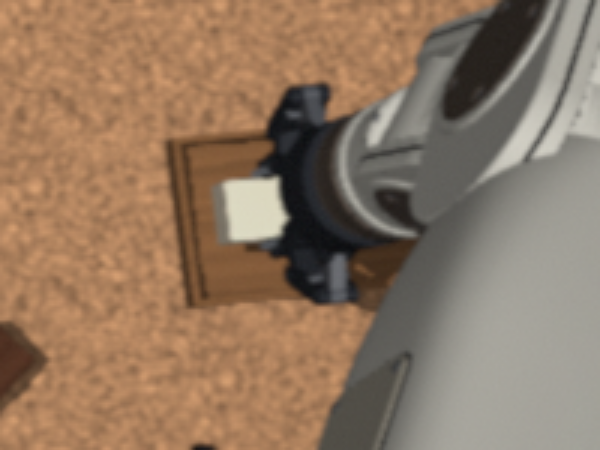

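The maple hangs level over the left half of the wood tray. Its left end is near crop (222,210), inside the wall at (195,210). Lowering it now.

```bash
python3 jog.py '[[0,0,0,-0.002,0,0.045,0.03],[0,0,0,-0.002,0,0.06,0.03],[0,0,0,-0.002,0,0.066,0.03],[0,0,0,-0.002,0,0.066,0.03]]'; python3 jog.py '[[0,0,0,0,0,0,0.06],[0,0,0,0,0,0,0.06],[0,0,0,0,0,0,0.06],[0,0,0,0,0,-0.05,0.06],[0,0,0,0,0,-0.09,0.06],[0,0,0,0,0,-0.09,0.08]]'; python3 g.py .437 -.121 .09 46.5
```

```text
clock: 6.28
eef_pos: [0.5488, -0.31, 0.0131]
tool_rot: [0.668, 0.744, 0.0, 0.0]
ft_force: [0.1, -0.1, -0.4]
grip_width: 0.0391
grasp_force: 61.0
clock: 7.02
eef_pos: [0.5511, -0.3119, 0.1072]
tool_rot: [0.669, 0.744, 0.001, 0.005]
ft_force: [0.2, -0.1, 0.1]
grip_width: 0.0763
grasp_force: 0.0
rot [ 0.005  0.008 -0.706] shift [ 0.202  -0.0934  0.0154] rows 3.8 t 7.025 j6 0.95
```

```bash
python3 jog.py '[[0,0,-0.7,0.202,-0.0934,0.015,0.085],[0,0,-0.7,0.202,-0.0934,0.015,0.085],[0,0,-0.7,0.202,-0.0934,0.015,0.085],[0,0,-0.7,0.202,-0.0934,0.015,0.085],[0,0,-0.7,0.202,-0.0934,0.015,0.085],[0,0,-0.7,0.202,-0.0934,0.015,0.085],[0,0,-0.7,0.202,-0.0934,0.015,0.085]]'; python3 g.py .437 -.121 .006 46.5
```

```text
clock: 7.9
eef_pos: [0.4349, -0.1202, 0.0873]
tool_rot: [0.374, 0.927, -0.0, 0.0]
ft_force: [-0.4, -0.4, 0.3]
grip_width: 0.0853
grasp_force: 0.0
rot [ 0.     0.001 -0.007] shift [-0.002   0.0008  0.0813] rows 1.3 t 7.9 j6 0.5
```

```bash
python3 jog.py '[[0,0,0,-0.001,0.001,0.05,0.085],[0,0,0,-0.001,0.001,0.08,0.085],[0,0,0,-0.001,0.001,0.08,0.085],[0,0,0,-0.001,0.001,0.08,0.03],[0,0,0,-0.001,0.001,0.08,0.03],[0,0,0,-0.001,0.001,0.08,0.03],[0,0,0,-0.001,0.001,0.08,0.03],[0,0,0,-0.001,0.001,0.08,0.03]]'; python3 g.py .557 -.398 .09 6
```

```text
clock: 8.9
eef_pos: [0.437, -0.1197, 0.0089]
tool_rot: [0.373, 0.928, 0.0, 0.002]
ft_force: [0.4, -0.8, 6.5]
grip_width: 0.0392
grasp_force: 62.3
rot [0.003 0.003 0.701] shift [-0.2796 -0.1175 -0.0804] rows 5.0 t 8.9 j6 0.5
```

```bash
python3 jog.py '[[0,0,0,0,0,-0.06,0.03],[0,0,0,0,0,-0.08,0.03],[0,0,0.7,-0.28,-0.1175,-0.08,0.03],[0,0,0.7,-0.28,-0.1175,-0.08,0.03],[0,0,0.7,-0.28,-0.1175,-0.08,0.03],[0,0,0.7,-0.28,-0.1175,-0.08,0.03],[0,0,0.7,-0.28,-0.1175,-0.08,0.03],[0,0,0.7,-0.28,-0.1175,-0.08,0.03],[0,0,0.7,-0.28,-0.1175,-0.08,0.03]]'; python3 g.py .557 -.398 .015 6
```

```text
clock: 10.02
eef_pos: [0.5555, -0.3974, 0.0866]
tool_rot: [0.669, 0.743, 0.0, -0.001]
ft_force: [-0.7, 0.3, -1.1]
grip_width: 0.0386
grasp_force: 61.4
rot [-0.001 -0.002  0.001] shift [-0.0009  0.0015  0.0716] rows 1.1 t 10.025 j6 0.84
```

```bash
python3 jog.py '[[0,0,0,0,0.001,0.045,0.03],[0,0,0,0,0.001,0.065,0.03],[0,0,0,0,0.001,0.071,0.03],[0,0,0,0,0.001,0.071,0.03]]'; python3 jog.py '[[0,0,0,0,0,0,0.06],[0,0,0,0,0,0,0.06],[0,0,0,0,0,0,0.06],[0,0,0,0,0,-0.05,0.06],[0,0,0,0,0,-0.1,0.06],[0,0,0,0,0,-0.1,0.06]]'; python3 g.py .4803 -.0005 .13 0
```

```text
clock: 10.52
eef_pos: [0.5573, -0.397, 0.0171]
tool_rot: [0.668, 0.744, 0.0, 0.0]
ft_force: [0.2, 0.4, 0.5]
grip_width: 0.0385
grasp_force: 61.4
clock: 11.28
eef_pos: [0.5602, -0.4001, 0.1229]
tool_rot: [0.669, 0.743, 0.001, 0.006]
ft_force: [0.4, 0.2, -0.1]
grip_width: 0.06
grasp_force: 0.0
rot [0.009 0.007 0.106] shift [ 0.4058 -0.0372 -0.0106] rows 6.5 t 11.275 j6 0.84
```

```bash
python3 jog.py '[[0,0,0.106,0.406,-0.037,-0.01,0.06],[0,0,0.106,0.406,-0.037,-0.01,0.06],[0,0,0.106,0.406,-0.037,-0.01,0.06],[0,0,0.106,0.406,-0.037,-0.01,0.06],[0,0,0.106,0.406,-0.037,-0.01,0.06],[0,0,0.106,0.406,-0.037,-0.01,0.06],[0,0,0.106,0.406,-0.037,-0.01,0.06],[0,0,0.106,0.406,-0.037,-0.01,0.06],[0,0,0.106,0.406,-0.037,-0.01,0.06]]'; python3 g.py .4803 -.0005 .043 0
```

```text
clock: 12.4
eef_pos: [0.4774, 0.0016, 0.1261]
tool_rot: [0.707, 0.707, -0.0, 0.0]
ft_force: [-0.3, -0.7, 0.3]
grip_width: 0.0598
grasp_force: 0.0
rot [-0.  0. -0.] shift [-0.0021  0.0029  0.0831] rows 1.3 t 12.4 j6 1.57
```

Run:
```python
from workcell import bot, cam
import cv2,numpy as np
a=cam.camera("top")[:,:,::-1];b=cam.camera("side")[:,:,::-1]
cv2.imwrite("pics/c2.png",np.hstack([cv2.resize(a[150:300,350:510],(400,375)),cv2.resize(b[90:250,220:390],(398,375))]))
```

```text
(no output)
```

View pics/c2.png

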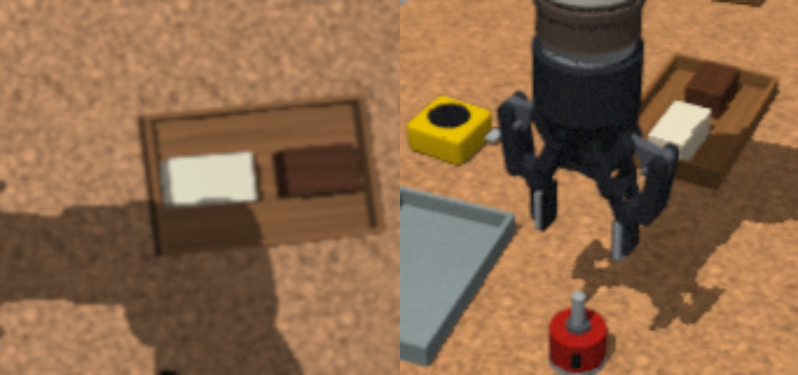

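Both offcuts lie flat in the wood tray: maple at crop (210,180), walnut at (320,170). The saw stands under the open gripper. I'll check the maple's margin to the wall numerically, then descend on the saw.

```bash
python3 - <<'E'
from h import *
f=lambda u,v,z:plane("top",(350+u/2.5,150+v/2.5),z).round(4)
print(f(170,157,.035),f(252,152,.035),f(258,203,.035),f(175,206,.035),"wall out top",f(140,118,.022),f(157,253,.022))
E
python3 jog.py '[[0,0,0,-0.002,0.003,0.04,0.06],[0,0,0,-0.002,0.003,0.08,0.06],[0,0,0,-0.002,0.003,0.083,0.06],[0,0,0,-0.002,0.003,0.083,0],[0,0,0,-0.002,0.003,0.083,0],[0,0,0,-0.002,0.003,0.083,0],[0,0,0,-0.002,0.003,0.083,0],[0,0,0,-0.002,0.003,0.083,0]]'; python3 g.py .5175 .396 .16 0
```

```text
[ 0.5652 -0.2749] [ 0.5704 -0.3437] [ 0.5278 -0.3477] [ 0.5244 -0.2784] wall out top [ 0.5995 -0.2536] [ 0.4858 -0.2663]
clock: 13.5
eef_pos: [0.4819, -0.0001, 0.0448]
tool_rot: [0.707, 0.707, 0.001, 0.001]
ft_force: [0.3, 0.2, 6.9]
grip_width: 0.0088
grasp_force: 59.0
rot [0.003 0.    0.   ] shift [ 0.396   0.0361 -0.1152] rows 6.6 t 13.5 j6 1.57
```

```bash
python3 jog.py '[[0,0,0,0,0,-0.06,0],[0,0,0,0,0,-0.085,0],[0,0,0,0.396,0.036,-0.085,0],[0,0,0,0.396,0.036,-0.085,0],[0,0,0,0.396,0.036,-0.085,0],[0,0,0,0.396,0.036,-0.085,0],[0,0,0,0.396,0.036,-0.085,0],[0,0,0,0.396,0.036,-0.085,0],[0,0,0,0.396,0.036,-0.085,0],[0,0,0,0.396,0.036,-0.085,0]]'; python3 g.py .5175 .396 .051 0
python3 - <<'E'
from workcell import bot, cam
import cv2
cv2.imwrite("pics/s3.png",cv2.resize(cam.camera("side")[200:,50:350,::-1],None,fx=2,fy=2))
E
```

```text
clock: 14.75
eef_pos: [0.5154, 0.3979, 0.1272]
tool_rot: [0.706, 0.708, -0.001, -0.0]
ft_force: [-0.1, -1.1, -0.6]
grip_width: 0.0088
grasp_force: 59.1
rot [-0.001  0.001  0.003] shift [-0.0018  0.0022  0.0762] rows 1.2 t 14.75 j6 2.22
```

View pics/s3.png

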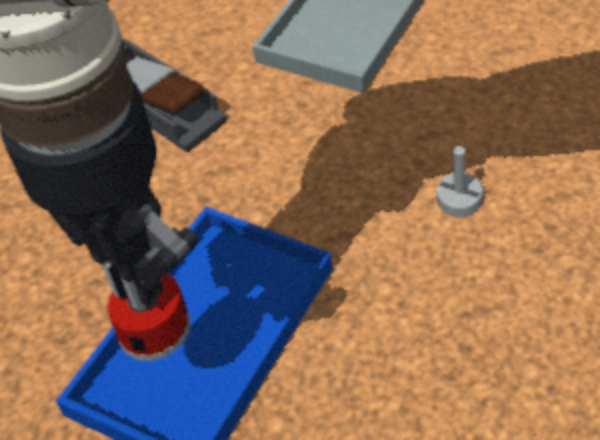

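The saw hangs upright over the blue tray at crop (148,320). Lowering and releasing.

```bash
python3 jog.py '[[0,0,0,-0.002,0.002,0.045,0],[0,0,0,-0.002,0.002,0.068,0],[0,0,0,-0.002,0.002,0.076,0],[0,0,0,-0.002,0.002,0.076,0]]'; python3 jog.py '[[0,0,0,0,0,0,0.05],[0,0,0,0,0,0,0.05],[0,0,0,0,0,0,0.05],[0,0,0,0,0,-0.05,0.05],[0,0,0,0,0,-0.08,0.05],[0,0,0,0,0,-0.08,0.05]]'; python3 g.py .4313 .134 .12 0
```

```text
clock: 15.3
eef_pos: [0.5185, 0.3929, 0.0524]
tool_rot: [0.708, 0.707, -0.0, 0.0]
ft_force: [-0.2, 0.2, -1.4]
grip_width: 0.0086
grasp_force: 59.1
clock: 16.05
eef_pos: [0.5203, 0.3956, 0.1364]
tool_rot: [0.707, 0.707, 0.004, 0.001]
ft_force: [0.4, -0.8, -0.4]
grip_width: 0.0499
grasp_force: 0.0
rot [ 0.006 -0.005  0.   ] shift [-0.2617 -0.0891  0.0146] rows 4.4 t 16.05 j6 2.22
```

```bash
python3 jog.py '[[0,0,0,-0.262,-0.089,0.01,0.05],[0,0,0,-0.262,-0.089,0.01,0.05],[0,0,0,-0.262,-0.089,0.01,0.05],[0,0,0,-0.262,-0.089,0.01,0.05],[0,0,0,-0.262,-0.089,0.01,0.05],[0,0,0,-0.262,-0.089,0.01,0.05],[0,0,0,-0.262,-0.089,0.01,0.05]]'; python3 g.py .4313 .134 .03 0
```

```text
clock: 16.92
eef_pos: [0.4298, 0.1326, 0.1221]
tool_rot: [0.707, 0.707, 0.0, -0.0]
ft_force: [0.5, 0.0, -0.8]
grip_width: 0.05
grasp_force: 0.0
rot [ 0.    -0.001  0.   ] shift [0.0013 0.0015 0.0921] rows 1.5 t 16.925 j6 1.87
```

Run:
```python
from workcell import bot, cam
import cv2,numpy as np
a=cam.camera("top")[:,:,::-1];b=cam.camera("side")[:,:,::-1]
cv2.imwrite("pics/c4.png",np.hstack([cv2.resize(a[180:330,50:210],(400,375)),cv2.resize(b[230:420,80:282],(398,375))]))
```

```text
(no output)
```

View pics/c4.png

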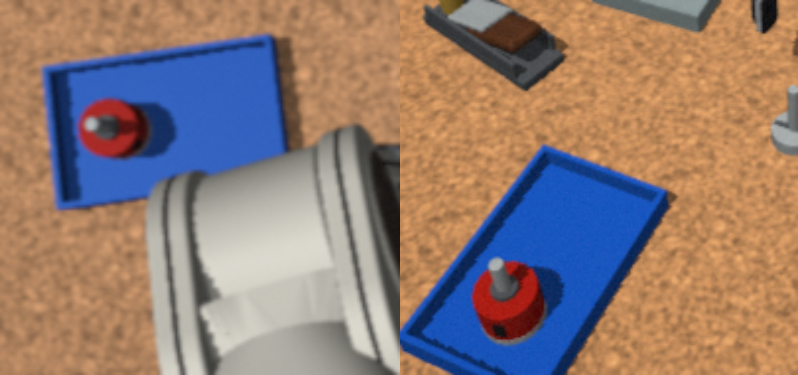

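The saw stands upright in the blue tray at top crop (112,128). Next the Forstner bit.

```bash
python3 jog.py '[[0,0,0,0.001,0.001,0.04,0.05],[0,0,0,0.001,0.001,0.08,0.05],[0,0,0,0.001,0.001,0.092,0.05],[0,0,0,0.001,0.001,0.092,0],[0,0,0,0.001,0.001,0.092,0],[0,0,0,0.001,0.001,0.092,0],[0,0,0,0.001,0.001,0.092,0],[0,0,0,0.001,0.001,0.092,0]]'; python3 g.py .53 .307 .115 0
```

```text
clock: 18.02
eef_pos: [0.4316, 0.1335, 0.0315]
tool_rot: [0.707, 0.707, 0.001, 0.001]
ft_force: [0.6, -0.4, 6.0]
grip_width: 0.0081
grasp_force: 58.9
rot [ 0.003 -0.001 -0.   ] shift [ 0.1736  0.0987 -0.0831] rows 3.5 t 18.025 j6 1.87
```

```bash
python3 jog.py '[[0,0,0,0,0,-0.06,0],[0,0,0,0,0,-0.083,0],[0,0,0,0.173,0.099,-0.083,0],[0,0,0,0.173,0.099,-0.083,0],[0,0,0,0.173,0.099,-0.083,0],[0,0,0,0.173,0.099,-0.083,0],[0,0,0,0.173,0.099,-0.083,0],[0,0,0,0.173,0.099,-0.083,0]]'; python3 g.py .53 .307 .037 0
```

```text
clock: 19.02
eef_pos: [0.5282, 0.3043, 0.1129]
tool_rot: [0.707, 0.707, -0.001, -0.0]
ft_force: [-0.5, -0.9, -1.1]
grip_width: 0.008
grasp_force: 58.9
rot [-0.002  0.001 -0.001] shift [0.0028 0.0019 0.0759] rows 1.2 t 19.025 j6 2.09
```

```bash
python3 jog.py '[[0,0,0,0.002,0.002,0.045,0],[0,0,0,0.002,0.002,0.068,0],[0,0,0,0.002,0.002,0.076,0],[0,0,0,0.002,0.002,0.076,0],[0,0,0,0.002,0.002,0.076,0]]'; python3 jog.py '[[0,0,0,0,0,0,0.05],[0,0,0,0,0,0,0.05],[0,0,0,0,0,0,0.05],[0,0,0,0,0,-0.05,0.05],[0,0,0,0,0,-0.09,0.05],[0,0,0,0,0,-0.09,0.05]]'; python3 g.py .44 -.05 .12 0
```

```text
clock: 19.65
eef_pos: [0.5321, 0.3079, 0.0386]
tool_rot: [0.707, 0.707, 0.001, 0.0]
ft_force: [-0.3, 0.5, -1.0]
grip_width: 0.0083
grasp_force: 59.0
clock: 20.4
eef_pos: [0.534, 0.3097, 0.1319]
tool_rot: [0.707, 0.707, 0.004, 0.001]
ft_force: [-1.0, 0.1, -0.1]
grip_width: 0.0501
grasp_force: 0.0
rot [ 0.008 -0.005  0.   ] shift [-0.3597 -0.0941  0.0095] rows 6.0 t 20.4 j6 2.1
```

```bash
python3 jog.py '[[0,0,0,-0.586,-0.17,0.01,0.06],[0,0,0,-0.586,-0.17,0.01,0.06],[0,0,0,-0.586,-0.17,0.01,0.06],[0,0,0,-0.586,-0.17,0.01,0.06],[0,0,0,-0.586,-0.17,0.01,0.06],[0,0,0,-0.586,-0.17,0.01,0.06],[0,0,0,-0.586,-0.17,0.01,0.06],[0,0,0,-0.586,-0.17,0.01,0.06],[0,0,0,-0.586,-0.17,0.01,0.06],[0,0,0,-0.586,-0.17,0.01,0.06]]'; python3 jog.py '[[0,0,0,0,0,0,0.06],[0,0,0,0,0,0,0.06]]';python3 g.py .364 -.276 .019 0
python3 - <<'E'
from workcell import bot, cam
import cv2,numpy as np
a=cam.camera("top")[:,:,::-1];b=cam.camera("side")[:,:,::-1]
cv2.imwrite("pics/c5.png",np.hstack([cv2.resize(a[180:280,50:190],(400,286)),cv2.resize(b[290:420,80:262],(400,286))]))
E
```

```text
clock: 21.65
eef_pos: [0.3599, -0.2798, 0.1165]
tool_rot: [0.708, 0.707, -0.0, -0.0]
ft_force: [0.7, 0.1, -0.2]
grip_width: 0.0602
grasp_force: 0.0
clock: 21.9
eef_pos: [0.3607, -0.2772, 0.1165]
tool_rot: [0.707, 0.707, 0.0, -0.001]
ft_force: [-0.0, 0.7, -0.1]
grip_width: 0.0597
grasp_force: 0.0
rot [-0.001 -0.002 -0.   ] shift [0.0011 0.0034 0.0975] rows 1.6 t 21.9 j6 0.92
```

View pics/c5.png

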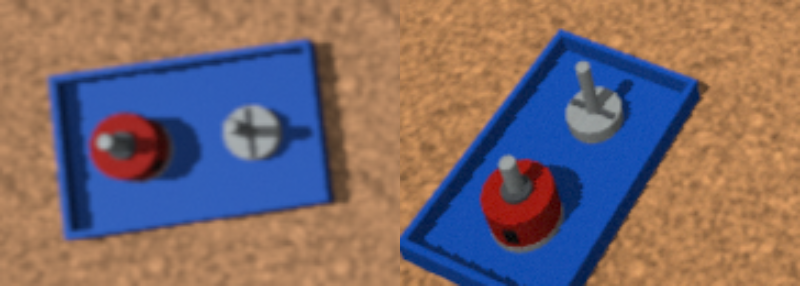

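The saw at (130,148) and the bit at (252,132) both stand flat in the blue tray. Now the knob.

```bash
python3 jog.py '[[0,0,0,0.001,0.003,0.04,0.06],[0,0,0,0.001,0.003,0.08,0.06],[0,0,0,0.001,0.003,0.097,0.06],[0,0,0,0.001,0.003,0.097,0],[0,0,0,0.001,0.003,0.097,0],[0,0,0,0.001,0.003,0.097,0],[0,0,0,0.001,0.003,0.097,0],[0,0,0,0.001,0.003,0.097,0]]'; python3 g.py .655 -.007 .1 0
```

```text
clock: 23.0
eef_pos: [0.3654, -0.2773, 0.0214]
tool_rot: [0.707, 0.707, 0.001, 0.001]
ft_force: [0.4, 2.5, 6.2]
grip_width: 0.0195
grasp_force: 59.3
rot [0.002 0.001 0.   ] shift [ 0.2702  0.2899 -0.078 ] rows 6.5 t 23.0 j6 0.92
```

```bash
python3 jog.py '[[0,0,0,0,0,-0.05,0],[0,0,0,0,0,-0.078,0],[0,0,0,0.27,0.29,-0.078,0],[0,0,0,0.27,0.29,-0.078,0],[0,0,0,0.27,0.29,-0.078,0],[0,0,0,0.27,0.29,-0.078,0],[0,0,0,0.27,0.29,-0.078,0],[0,0,0,0.27,0.29,-0.078,0],[0,0,0,0.27,0.29,-0.078,0],[0,0,0,0.27,0.29,-0.078,0]]'; python3 g.py .655 -.007 .0265 0
python3 - <<'E'
from workcell import bot, cam
import cv2
cv2.imwrite("pics/s6.png",cv2.resize(cam.camera("side")[100:280,150:350,::-1],None,fx=3,fy=3))
E
```

```text
clock: 24.25
eef_pos: [0.6551, -0.0056, 0.0975]
tool_rot: [0.706, 0.708, -0.0, -0.0]
ft_force: [-0.0, -0.9, -1.7]
grip_width: 0.0193
grasp_force: 59.0
rot [-0.     0.     0.002] shift [-0.0014 -0.      0.071 ] rows 1.1 t 24.25 j6 1.56
```

View pics/s6.png

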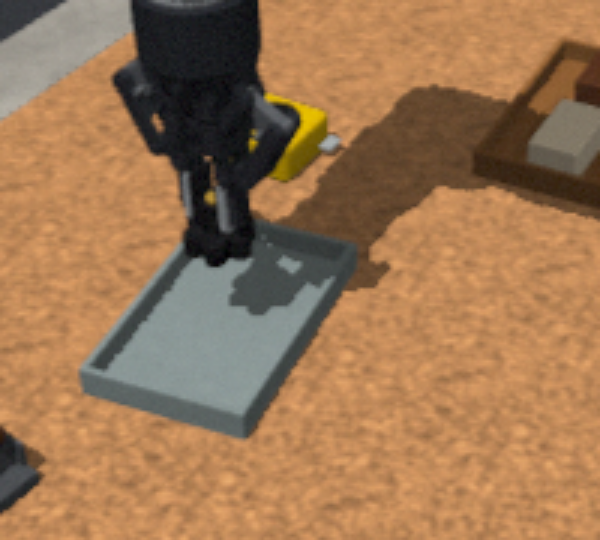

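The knob is held level at crop (218,245), above the grey tray centre. Lower, release and lift.

```bash
python3 jog.py '[[0,0,0,-0.001,0,0.045,0],[0,0,0,-0.001,0,0.063,0],[0,0,0,-0.001,0,0.071,0],[0,0,0,-0.001,0,0.071,0],[0,0,0,-0.001,0,0.071,0]]'; python3 jog.py '[[0,0,0,0,0,0,0.05],[0,0,0,0,0,0,0.05],[0,0,0,0,0,0,0.05],[0,0,0,0,0,-0.05,0.05],[0,0,0,0,0,-0.11,0.05],[0,0,0,0,-0.06,-0.15,0.05],[0,0,0,0,-0.12,-0.15,0.05],[0,0,0,0,-0.18,-0.15,0.05],[0,0,0,0,-0.25,-0.15,0.05],[0,0,0,0,-0.25,-0.15,0.05]]'
python3 - <<'E'
from workcell import bot, cam
import cv2,numpy as np
a=cam.camera("top")[:,:,::-1];b=cam.camera("side")[:,:,::-1]
cv2.imwrite("pics/t7.png",np.hstack([cv2.resize(a,(400,300)),cv2.resize(b[60:270,150:430],(400,300))]))
E
```

```text
clock: 24.92
eef_pos: [0.6553, -0.0083, 0.0285]
tool_rot: [0.707, 0.707, 0.001, 0.001]
ft_force: [0.6, -1.3, -0.7]
grip_width: 0.0193
grasp_force: 58.9
clock: 26.18
eef_pos: [0.3991, -0.0079, 0.1767]
tool_rot: [0.707, 0.707, -0.001, -0.001]
ft_force: [1.1, 0.2, -1.0]
grip_width: 0.0495
grasp_force: 0.0
```

View pics/t7.png

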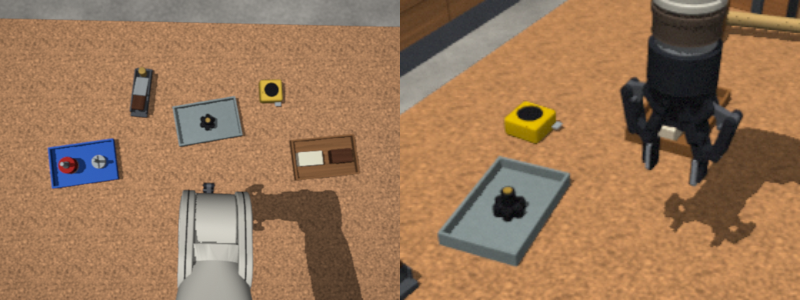

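All five items are in their trays: knob (208,122), saw (67,165), bit (98,161), maple (310,158) and walnut (341,156). The plane and tape haven't moved.

```bash
python3 -c "
from workcell import bot, cam
print(bot.job_done())"
```

```text
the job is handed in; nothing more can be done
None
```

The job is handed in at about 26 s: both offcuts are in the wood tray, the hole saw and Forstner bit in the blue tray, and the star knob in the grey tray; final pictures show all five flat and released, and the plane and tape measure where they were.

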